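# Set the top-heavy tray balance to its index fork

### The arm

A 6-joint arm with a two-finger parallel gripper is mounted at the origin on the work surface. World frame = base frame: x ahead of the robot, y to its left, z up, the work surface at z = 0. Lengths are in m, angles in rad, forces in N, time in s.
With the tool pointing down it reaches from about 0.15 to 0.775 m from the base axis. Payload 6.1 kg.
Tool frame: the origin (TCP) lies at the very end of the fingers, on their centre line; the grasp point (between the pads) lies manip.hold_point_z behind it (manip.hold_point_z is the distance from the TCP to the grasp point, in m); z points along the fingers, y is the line along which they close (so a half turn about z gives the same grasp; the last joint's range is limited). The gripper opens to 85 mm and grips with 20 to 120 N. Pads are 22 mm wide; open, the fingers measure 114 mm over their backs; the gripper's body (76 mm by 85 mm) begins 54 mm behind the grasp point. The pads swing forward as they close: fully open they stand 13 mm farther back than shut.
Start: joints at [1.273, 0.126, -0.04, 1.405, 0, 1.571], TCP at [0.154, 0.502, 0.231] pointing down, gripper open.
Joint ranges: [-2.72, 2.72], [-0.95, 1.95], [-1.27, 1.35], [-1.78, 2.02], [-1.46, 1.47], [-3.14, 3.14]. Speed limits (rad/s): [2.39, 2.39, 3.01, 3.14, 3.14, 3.14].

### API

Orientations are given as a unit quaternion [w, x, y, z].
In Python, from station import manip gives the robot as it stands.
- The arm moves only by the tool jog_arm, never from a script. Its argument "increments" is a list of rows, each an object of numbers: "dx", "dy", "dz": the shift along the tool's x, y, z normalised to -1 to 1, where 1 is 0.04 m; "ax", "ay", "az": the turn, a rotation vector about the tool's x, y, z normalised to -1 to 1, where 1 is 5 degrees; "grip": the opening, from 0 (shut) to 1 (fully open). A call has 1 to 10 rows; each row shifts and turns the commanded pose from where the row before left it, along the tool's axes as they then stand; what a row does not reach is not made up. A row lasts 1/10 s, in which the tool goes at most 50 mm and 8.59 degrees, less where a joint would pass 70% of its speed; a pose out of reach is approached as far as the arm can. A call with a number of a shift or a turn outside -1 to 1 is refused whole. A call with a gripper value outside its range is refused whole. The fingers move at their own pace and stop on an object; "squeeze" is the grip in N (left out, the last holds). Time passes only in rows, so rows that do not move let the fingers close. It gives the time, the measured TCP pose, the force, the opening and the grip force at its end, in the units of the state.
- manip.sense(): the state, without advancing time (a new reading comes with each control period).
- manip.grab_frame(name): name is "scene" or "top"; returns the picture (400x640x3 uint8, red, green, blue); there is no depth.
- manip.camera_params(name): a dict with "intrinsics" (3x3 intrinsics, pixels), "R" (3x3) and "t" (3): a world point X has camera coordinates R X + t. Camera axes: x right, y down, z forward; pixel columns grow to the right and rows downward; lengths in m; the calibration is good to about 2 mm. A picture is of the moment at which its call begins. camera_params takes no time and is no camera call.
- manip.job_done(): hands the job in; it is judged then, once.
The state is a dict: "t": time; "joints": joint angles; "joint_vel": joint speeds; "joint_torque": joint torques, N m; "ee_pos": TCP position; "orientation": TCP orientation; "contact_force": force on the tool from outside, world axes, zero at the start; "ft_torque": the same for the moment, N m; "gripper_width": opening from 0.0 (shut) to 1.0 (fully open); "finger_force": force on a finger pad.
Only numpy, scipy, OpenCV 4.12 (cv2) and the standard library are available. Lean on these libraries where they do the work, as an engineer would, in place of code of your own. Each camera call takes 0.05 s, during which the arm holds its last target. There are 200 camera calls.

### The job

Work the balance's front hand lever so that the pointer swings up from its stop and stands between the two prongs of the index fork, and keep it there for at least six seconds. Then let the beam gently back onto the stop it started from and let go of the lever; at no time may the beam swing fast or slam. Use only the lever: do not touch the beam, its pans or the pointer, do not move the index fork, and leave the things around the balance alone.

Things in the scene. Friction and masses are not known exactly. Their poses are not given: they have to be found in the camera images.
- scale: White counter balance fixed to the table, base 200 (x) by 320 (y) mm, 42 mm high. Origin: centre of its underside; x from the lever side (front) to the dial side, y to the tray-stack pan, z up. Lever, beam and fork all turn about one level axis along x, 150 mm above the origin; angles are positive about +x: positive leans lever and pointer to -y and lifts the +y pan; 0 is upright.
- lever (a joint): Angle of the hand lever, rad, 0 upright, range -0.65 to 0.65, positive leaning to the balance's -y. It stays where it is left: its friction is 0.3 N m, about 2.3 N at the grip. At the start it stands at 0.
- lever_grip (a point): Grip point: on the axis of a level black round bar, 22 mm thick, along the balance's x axis, free to be gripped from above over 85 mm. It lies 130 mm from the hinge axis and 155 mm in front of the balance's centre, 280 mm above the table when upright, and swings with the lever. The nearest part, the lever's upright arm, is 51 mm behind it.
- beam: Beam 420 mm long with two fixed pans, 124 mm across, centred 210 mm either side; a tray stack (+y) and a steel weight (-y) are clamped on them. Origin on the hinge axis, axes parallel to the balance's when level. Only a torsion spring of 0.20 N m per rad moves it, between lever and beam, relaxed when beam angle = lever angle; damping 0.006 N m s per rad.
- pointer_tip (a point): Reading point of the thin steel pointer (8 mm thick, fixed to the beam, standing up on the dial side), 210 mm from the hinge axis; beam angle 0 puts it straight above pivot.
- pivot (a point): Point on the hinge axis in the plane of pointer and fork, 70 mm behind the balance's centre, 150 mm above the table.
- mark (a point): Middle between the two upright prongs (6 mm thick, 36 mm between their axes) of the dark steel index fork on the dial, 210 mm from the hinge axis. The fork stands anywhere from -0.15 to +0.12 rad and stays there; the pointer passes between its prongs without touching. The pointer is set when its tip is at this point.
- spray: Spray bottle standing on the table, 90 mm across and 204 mm high. Leave it alone. Origin: centre of its underside.
- bowl: White bowl standing on the table, 200 mm across, 85 mm high. Leave it alone. Origin: centre of its underside.
- roll: Roll of paper standing on end, 116 mm across, 221 mm high. Leave it alone. Origin: centre of its underside.
- trays: Stack of wooden trays on the table, 160 by 160 mm, 120 mm high. Leave it alone. Origin: centre of its underside.
- beam_cg (a point): The beam's centre of mass, 23 mm above the hinge axis. Nominal mass 1.40 kg, inertia about the hinge 0.046 kg m2; gravity tips the beam from upright with 0.31 N m per rad, more than the spring holds, so with the lever still it falls to a stop in a second or two (time constant about 0.65 s). Mass, inertia and gravity torque vary together, from -18 to +20 per cent.
- stop (a point): Centre of the rubber stop, 24 mm across, under the -y arm of the beam. It catches the beam at +0.27 rad, where it rests at the start with the pointer leaning to -y and where it must rest at the end; a like stop under the +y arm catches it at -0.27 rad. With the lever at 0 or leaning to -y (positive), gravity keeps the beam on this stop.

How it is judged:
By the outcome, as a careful person would: the job done as asked, in the order asked, and still so for the second after the job is handed in, with the robot touching nothing.
It also fails if it takes over 58 s, if anything falls off the work surface, if the arm or the gripper's body presses on something with over 40 N, if the wrist force passes 120 N, or if a joint passes its speed limit or range.

## Working session

There is one attempt and no reset: what is moved stays moved. The work goes in short steps, Python scripts to look and compute and a tool call to move; the robot and the scene stay as the last step left them, time stands still between calls to the robot, and variables do not carry over. Pictures are saved under pics/ and viewed, at most 10 in all, crops included, and the job is handed in when it is done.

Besides the shell and the picture viewer there is one more tool, called after "Request:" by a JSON object that holds its "fn" and its "kwargs". jog_arm: Moves the arm, as the interface text tells. Scaled input: -1 to 1 covers 0.04 m each way for a shift and 5 degrees each way for a turn. Its arguments: {"type":"object","properties":{"increments":{"type":"array","items":{"type":"object","properties":{"dx":{"type":"number"},"dy":{"type":"number"},"dz":{"type":"number"},"ax":{"type":"number"},"ay":{"type":"number"},"az":{"type":"number"},"grip":{"type":"number"}}}},"squeeze":{"type":"number"}},"required":["increments"]}

```bash
mkdir -p pics; ls
python3 - <<'E'
from station import manip
import cv2, numpy as np
for n in ("scene","top"):
    f=manip.grab_frame(n); cv2.imwrite(f"pics/{n}0.png",f[:,:,::-1])
    p=manip.camera_params(n); print(n,p["intrinsics"].tolist() if hasattr(p["intrinsics"],'tolist') else p["intrinsics"]); print(np.array(p["R"]).round(4).tolist(),p["t"])
s=manip.sense(); print(s, manip.hold_point_z)
E
```

```text
pics
scene [[481.43870054620834, 0.0, 322.49952383317367], [0.0, 481.43870054620834, 203.72972599935324], [0.0, 0.0, 1.0]]
[[-0.5636, 0.8258, -0.0202], [0.577, 0.376, -0.725], [-0.5911, -0.4203, -0.6884]] [ 0.31772897 -0.16991292  2.02995541]
top [[440.6700941281035, 0.0, 316.61615863520535], [0.0, 440.6700941281035, 198.02502153987368], [0.0, 0.0, 1.0]]
[[0.1064, -0.9943, 0.0024], [-0.9722, -0.1046, -0.2096], [0.2087, 0.02, -0.9778]] [-0.05088533  0.62412506  1.79696305]
{'t': 0.1, 'joints': array([ 1.27300522e+00,  1.26343490e-01, -4.04720936e-02,  1.40543078e+00,
       -1.26358344e-05,  1.57077347e+00]), 'joint_vel': array([-4.31716784e-04, -1.90824385e-04,  2.92373702e-03, -7.64020737e-05,
       -1.07879811e-03,  5.21622036e-04]), 'joint_torque': array([-1.36168263e-03, -4.36903882e+01,  3.53606057e+01,  1.37797021e-02,
       -4.76338789e-05, -4.21975031e-06]), 'ee_pos': array([0.15393627, 0.50154289, 0.23060985]), 'orientation': array([-1.01313874e-04,  1.48334654e-01,  9.88936957e-01, -7.17933220e-04]), 'contact_force': array([-0.36934763,  0.18401889,  0.67201903]), 'ft_torque': array([-0.00793967, -0.02970863, -0.05825971]), 'finger_force': 0.0, 'gripper_width': 1.0020115655302004} 0.0187
```

View pics/scene0.png

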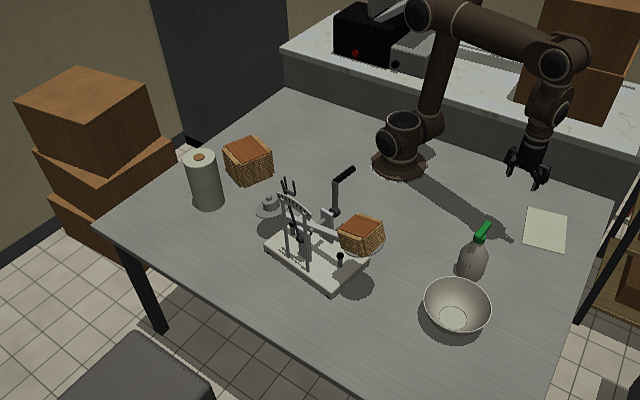

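View pics/top0.png

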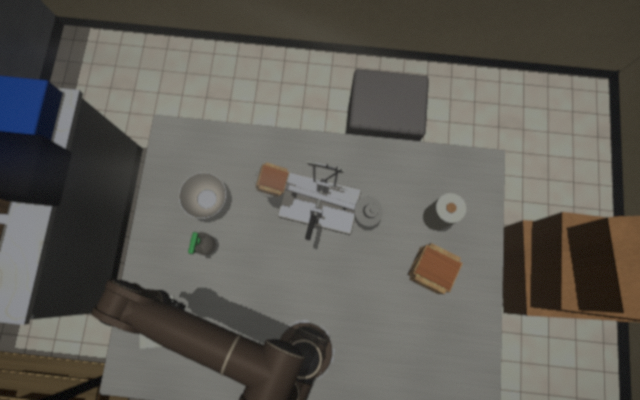

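The scene view shows the balance in the middle, with its lever bar at about (344,175), the fork near (289,187) and the tray-stack pan at (362,235). In the top view the lever bar is at about (312,230), the base at (320,203) and the fork at (325,170). I'll zoom in on both.

Run:
```python
import cv2, numpy as np
a=cv2.imread("pics/scene0.png")[155:305,245:395]; b=cv2.imread("pics/top0.png")[150:250,250:390]
cv2.imwrite("pics/sc.png",cv2.resize(a,(600,600),interpolation=cv2.INTER_CUBIC)); cv2.imwrite("pics/tc.png",cv2.resize(b,None,fx=5,fy=5,interpolation=cv2.INTER_CUBIC))
```

```text
(no output)
```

View pics/sc.png

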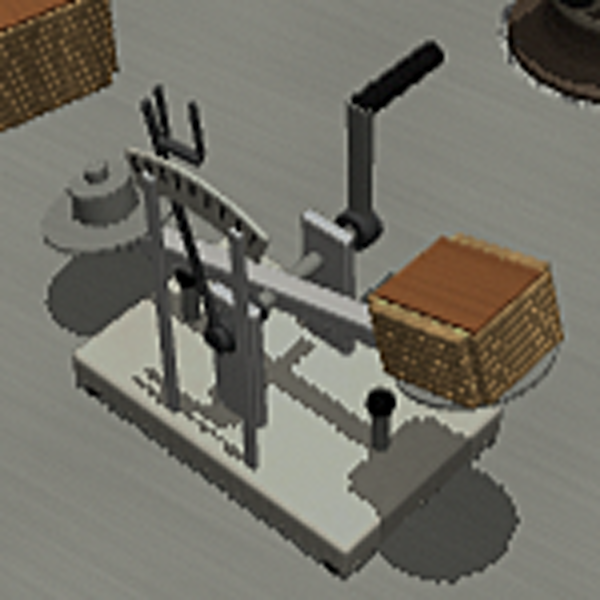

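View pics/tc.png

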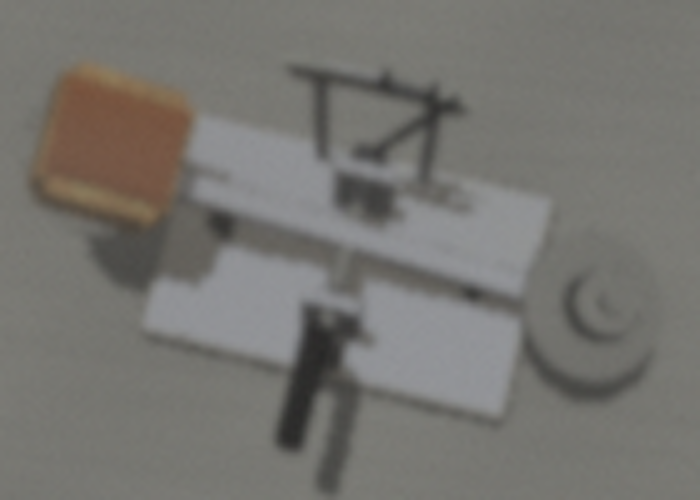

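The crops show these features:
- **Scene crop** (4x, offset 245,155): base-top corners at (75,357), (343,553) and (500,408). The fork prong tips are near (160,92) and (195,105). The pointer runs from the hub at (220,335) to its tip at (147,103), and the lever bar from (357,105) to (437,48).
- **Top crop** (5x, offset 250,150): base-top corners at (145,328), (503,418) and (550,200). The bar runs from (320,312) to (290,445).

Next I'll compute the balance's pose and rectify the pointer plane.

```bash
cat > g.py <<'E'
from station import manip
import numpy as np, cv2, json
from scipy.optimize import least_squares
C={n:{k:np.array(v,float) for k,v in manip.camera_params(n).items() if k in("intrinsics","R","t")} for n in("scene","top")}
def proj(n,X):
    c=C[n]; q=(np.atleast_2d(X)@c["R"].T+c["t"])@c["intrinsics"].T; return q[:,:2]/q[:,2:]
def S2W(p,X):  # p=(x,y,yaw) of balance
    X=np.atleast_2d(X); c,s=np.cos(p[2]),np.sin(p[2]); return X@np.array([[c,s,0],[-s,c,0],[0,0,1]])+[p[0],p[1],0]
def ray(n,uv,z):
    c=C[n]; d=c["R"].T@np.linalg.inv(c["intrinsics"])@[*uv,1]; o=-c["R"].T@c["t"]; return o+d*(z-o[2])/d[2]
E
python3 - <<'E'
from g import *
sc=lambda a:((np.array(a)+.5)/4-.5+[245,155]); tc=lambda a:((np.array(a)+.5)/5-.5+[250,150])
obs=[("scene",sc((75,357)),(.1,-.16,.042)),("scene",sc((343,553)),(.1,.16,.042)),("scene",sc((500,408)),(-.1,.16,.042)),
("top",tc((145,328)),(-.1,.16,.042)),("top",tc((503,418)),(-.1,-.16,.042)),("top",tc((550,200)),(.1,-.16,.042)),
("scene",sc((222,336)),(.075,0,.15))]
for n,u,X in obs[:-1]: print(ray(n,u,.042))
a=ray("top",obs[4][1],.042);b=ray("top",obs[3][1],.042); d=b-a
f=lambda p:np.concatenate([proj(n,S2W(p,X))[0]-u for n,u,X in obs])
r=least_squares(f,[*( (a+b)[:2]/2),np.arctan2(-d[0],d[1])],loss='soft_l1'); p=r.x
print(p,f(p).reshape(-1,2).round(2).tolist()); np.save("pose.npy",p)
print("grip",S2W(p,(-.155,0,.28)),"bar px",proj("scene",S2W(p,(-.155,0,.28))),proj("top",S2W(p,[(-.155,0,.28),(-.1975,0,.28),(-.1125,0,.28)])))
print("bar obs",sc([(357,105),(437,48)]),tc([(320,312),(290,445)]))
# rectified pointer plane: 1 mm -> 2 px; y from -.12..+.12 (px col), z from .14...40
Y=np.array([(-.12,.40),(.12,.40),(.12,.14),(-.12,.14)]); uv=proj("scene",S2W(p,np.c_[np.full(4,.07),Y]))
H=cv2.getPerspectiveTransform(uv.astype(np.float32),np.float32([(0,0),(480,0),(480,520),(0,520)]))
im=cv2.imread("pics/scene0.png"); cv2.imwrite("pics/rect.png",cv2.warpPerspective(im,H,(480,520),flags=cv2.INTER_CUBIC))
E
```

```text
[ 0.69075924 -0.15912053  0.042     ]
[0.73430499 0.14720189 0.042     ]
[0.53944422 0.17507543 0.042     ]
[0.53969742 0.16910554 0.042     ]
[ 0.49559387 -0.14031928  0.042     ]
[ 0.68780219 -0.16346118  0.042     ]
[ 0.61322925  0.00482886 -0.13997162] [[-1.74, -1.15], [0.51, 0.37], [1.0, -0.29], [-1.99, 0.53], [-0.24, 0.85], [0.99, -0.38], [-2.1, 1.75]]
grip [[0.45974516 0.02645369 0.28      ]] bar px [[345.67415559 173.46898644]] [[309.10989517 229.50844202]
 [306.2315412  240.69966221]
 [311.95762218 218.43630134]]
bar obs [[333.875 180.875]
 [353.875 166.625]] [[313.6 212. ]
 [307.6 238.6]]
```

View pics/rect.png

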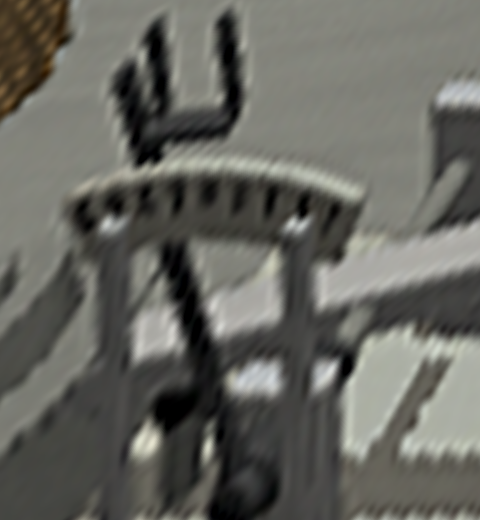

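The rectified pointer plane (2 px/mm) shows the pointer running from (125,70) to (210,370), which fits 0.27 rad. The fork prongs are at columns 157 and 228 (rows 20–110), so the mark is near +0.12 rad. Now I'll move over the lever, lifting and turning first.

Request:
{"fn": "jog_arm", "kwargs": {"increments": [{"dz": -0.8,"az": -0.45,"grip": 1},{"dz": -0.8,"az": -0.45},{"dz": -0.8,"az": -0.45},{"dz": -0.8,"az": -0.45},{"dx": -0.65,"dy": -0.76},{"dx": -0.65,"dy": -0.76},{"dx": -0.65,"dy": -0.76},{"dx": -0.65,"dy": -0.76},{"dx": -0.65,"dy": -0.76},{"dx": -0.65,"dy": -0.76}]}}

```text
invalid input
```

```bash
cat >> g.py <<'E'
p=np.load("pose.npy")
_Y=np.array([(-.12,.40),(.12,.40),(.12,.14),(-.12,.14)])
H=cv2.getPerspectiveTransform(proj("scene",S2W(p,np.c_[np.full(4,.07),_Y])).astype(np.float32),np.float32([(0,0),(480,0),(480,520),(0,520)]))
def rect(rgb): return cv2.warpPerspective(rgb,H,(480,520),flags=cv2.INTER_CUBIC).max(2).astype(float)
def dark(g,r0,r1,c0,c1,thr):  # per-row darkness centroid -> (rows, cols)
    w=np.clip(thr-g[r0:r1,c0:c1],0,None); ok=w.sum(1)>thr*3
    return (np.arange(r0,r1)+.5)[ok],(w@(np.arange(c0,c1)+.5))[ok]/w.sum(1)[ok]
E
python3 - <<'E'
from g import *
g=rect(cv2.imread("pics/scene0.png"))
for r in (40,85,100,150,260,290,320,350): print(r,g[r,80:280:6].astype(int).tolist())
E
```

```text
40 [132, 129, 128, 128, 129, 130, 130, 129, 133, 145, 110, 39, 9, 3, 68, 141, 138, 139, 132, 133, 133, 149, 129, 68, 16, 18, 65, 153, 148, 136, 133, 135, 133, 133]
85 [134, 134, 136, 137, 150, 110, 42, 19, 12, 47, 63, 108, 67, 0, 7, 102, 142, 141, 132, 130, 130, 133, 148, 114, 56, 8, 13, 89, 150, 137, 135, 133, 131, 132]
100 [129, 128, 130, 137, 133, 146, 96, 44, 26, 17, 47, 81, 58, 43, 18, 64, 123, 148, 144, 135, 141, 140, 140, 162, 78, 2, 14, 75, 136, 135, 133, 132, 132, 131]
150 [131, 132, 132, 133, 133, 134, 141, 161, 91, 51, 17, 12, 5, 14, 98, 120, 142, 124, 141, 134, 131, 140, 125, 131, 125, 132, 126, 129, 125, 126, 120, 130, 127, 129]
260 [87, 84, 76, 67, 57, 61, 70, 72, 78, 116, 140, 133, 140, 96, 11, 15, 3, 24, 63, 115, 160, 136, 135, 131, 131, 130, 132, 133, 131, 133, 126, 155, 195, 149]
290 [77, 113, 135, 83, 60, 60, 67, 59, 79, 116, 125, 96, 117, 152, 119, 54, 20, 0, 18, 22, 92, 138, 119, 143, 151, 137, 149, 164, 165, 169, 169, 174, 174, 134]
320 [133, 131, 112, 81, 63, 61, 67, 69, 66, 118, 176, 185, 172, 174, 194, 157, 128, 33, 0, 9, 1, 65, 139, 184, 190, 178, 176, 183, 173, 178, 170, 159, 156, 121]
350 [128, 130, 132, 76, 55, 64, 61, 65, 69, 154, 198, 182, 163, 156, 155, 135, 131, 118, 40, 20, 11, 5, 31, 44, 69, 63, 60, 61, 49, 59, 44, 57, 49, 51]
```

Request:
{"fn": "jog_arm", "kwargs": {"increments": [{"dx": 0,"dy": 0,"dz": -0.8,"ax": 0,"ay": 0,"az": -0.45,"grip": 1},{"dx": 0,"dy": 0,"dz": -0.8,"ax": 0,"ay": 0,"az": -0.45,"grip": 1},{"dx": 0,"dy": 0,"dz": -0.8,"ax": 0,"ay": 0,"az": -0.45,"grip": 1},{"dx": 0,"dy": 0,"dz": -0.8,"ax": 0,"ay": 0,"az": -0.45,"grip": 1},{"dx": -0.65,"dy": -0.76,"dz": 0,"ax": 0,"ay": 0,"az": 0,"grip": 1},{"dx": -0.65,"dy": -0.76,"dz": 0,"ax": 0,"ay": 0,"az": 0,"grip": 1},{"dx": -0.65,"dy": -0.76,"dz": 0,"ax": 0,"ay": 0,"az": 0,"grip": 1},{"dx": -0.65,"dy": -0.76,"dz": 0,"ax": 0,"ay": 0,"az": 0,"grip": 1},{"dx": -0.65,"dy": -0.76,"dz": 0,"ax": 0,"ay": 0,"az": 0,"grip": 1},{"dx": -0.65,"dy": -0.76,"dz": 0,"ax": 0,"ay": 0,"az": 0,"grip": 1}]}}

```text
t: 1.1
ee_pos: [0.2833, 0.2979, 0.359]
orientation: [-0.0, 0.07, 0.998, -0.0]
contact_force: [2.0, 0.4, 0.1]
gripper_width: 0.999
finger_force: 0.0
```

Request:
{"fn": "jog_arm", "kwargs": {"increments": [{"dx": -0.665,"dy": -0.765,"dz": 0,"ax": 0,"ay": 0,"az": 0,"grip": 1},{"dx": -0.665,"dy": -0.765,"dz": 0,"ax": 0,"ay": 0,"az": 0,"grip": 1},{"dx": -0.665,"dy": -0.765,"dz": 0,"ax": 0,"ay": 0,"az": 0,"grip": 1},{"dx": -0.665,"dy": -0.765,"dz": 0,"ax": 0,"ay": 0,"az": 0,"grip": 1},{"dx": -0.665,"dy": -0.765,"dz": 0,"ax": 0,"ay": 0,"az": 0,"grip": 1},{"dx": -0.665,"dy": -0.765,"dz": 0,"ax": 0,"ay": 0,"az": 0,"grip": 1},{"dx": -0.665,"dy": -0.765,"dz": 0,"ax": 0,"ay": 0,"az": 0,"grip": 1},{"dx": -0.665,"dy": -0.765,"dz": 0,"ax": 0,"ay": 0,"az": 0,"grip": 1},{"dx": 0,"dy": 0,"dz": 0,"ax": 0,"ay": 0,"az": 0,"grip": 1},{"dx": 0,"dy": 0,"dz": 0.4,"ax": 0,"ay": 0,"az": 0,"grip": 1}]}}

```text
t: 2.1
ee_pos: [0.4601, 0.0262, 0.3439]
orientation: [0.001, 0.072, 0.997, 0.0]
contact_force: [0.2, -0.0, 0.1]
gripper_width: 1.007
finger_force: 0.0
```

Run:
```python
from g import *
f=manip.grab_frame("scene")[:,:,::-1]; t=manip.grab_frame("top")[:,:,::-1]
a=cv2.resize(f[100:300,230:430],(600,600),interpolation=cv2.INTER_CUBIC)
cv2.imwrite("pics/ap.png",a); cv2.imwrite("pics/f1.png",f)
s=manip.sense(); print(s["t"],s["ee_pos"])
print("tcp px",proj("scene",s["ee_pos"]),proj("top",s["ee_pos"]))
```

```text
2.2 [0.45860089 0.0271371  0.34155935]
tcp px [[346.30609146 158.29180511]] [[308.63398042 227.37582307]]
```

View pics/ap.png

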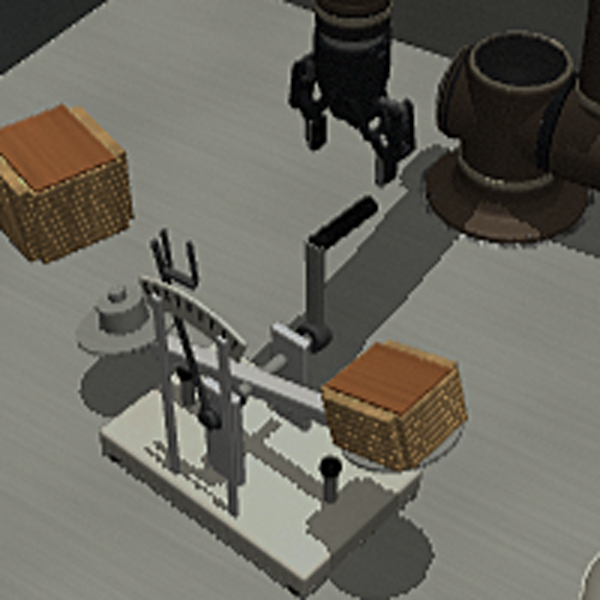

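The open gripper straddles the bar (fingers at crop (315,140) and (385,175), bar at (345,220)). Next I'll descend and close gently.

Request:
{"fn": "jog_arm", "kwargs": {"increments": [{"dx": 0,"dy": 0,"dz": 0.4,"ax": 0,"ay": 0,"az": 0,"grip": 1},{"dx": 0,"dy": 0,"dz": 0.4,"ax": 0,"ay": 0,"az": 0,"grip": 1},{"dx": 0,"dy": 0,"dz": 0.4,"ax": 0,"ay": 0,"az": 0,"grip": 1},{"dx": 0,"dy": 0,"dz": 0.4,"ax": 0,"ay": 0,"az": 0,"grip": 1},{"dx": 0,"dy": 0,"dz": 0.4,"ax": 0,"ay": 0,"az": 0,"grip": 1},{"dx": 0,"dy": 0,"dz": 0,"ax": 0,"ay": 0,"az": 0,"grip": 0.4},{"dx": 0,"dy": 0,"dz": 0,"ax": 0,"ay": 0,"az": 0,"grip": 0.35},{"dx": 0,"dy": 0,"dz": 0,"ax": 0,"ay": 0,"az": 0,"grip": 0.3},{"dx": 0,"dy": 0,"dz": 0,"ax": 0,"ay": 0,"az": 0,"grip": 0.1},{"dx": 0,"dy": 0,"dz": 0,"ax": 0,"ay": 0,"az": 0,"grip": 0}], "squeeze": 30}}

```text
t: 3.2
ee_pos: [0.4596, 0.027, 0.2643]
orientation: [0.001, 0.07, 0.998, -0.0]
contact_force: [-0.3, -0.2, 3.6]
gripper_width: 0.246
finger_force: 29.4
```

```bash
cat > k.py <<'E'
from g import *
def meas(fr):  # pointer angle, uncalibrated: low band line and tip between prongs
    g=rect(fr); out=[]
    seg=g[250:335,165:262]; w=np.clip(45-cv2.GaussianBlur(seg,(0,0),2),0,None)
    rr,cc=np.mgrid[250:335,165:262]+.5; a=np.arctan2(247-cc,500-rr)
    lo=(w*a).sum()/w.sum()
    r,c=dark(g,78,112,170,222,70)
    hi=np.median(np.arctan2(247-c,500-r)) if len(r)>15 else np.nan
    return lo,hi
def fork(g):
    L=dark(g,25,60,135,180,70); R=dark(g,25,60,205,260,70); return L[1].mean(),R[1].mean()
E
python3 - <<'E'
from k import *
s=manip.sense(); print(s["t"],s["ee_pos"],s["gripper_width"],s["finger_force"],s["contact_force"])
for i in range(4):
    f=manip.grab_frame("scene"); print(meas(f),fork(rect(f)))
for n in("scene0","f1"): f=cv2.imread(f"pics/{n}.png"); print(meas(f),fork(rect(f)))
g=rect(f); r,c=dark(g,80,112,95,147,70); print("tip left angle",np.median(np.arctan2(247-c,500-r)))
r,c=dark(g,250,335,165,262,45); print(np.polyfit(r-500,c,1))
E
```

```text
3.2 [0.45960523 0.027015   0.26434296] 0.24601137532202028 29.448499381542206 [-0.29123634 -0.23637148  3.59788076]
(np.float64(0.2904827491548795), nan) (np.float64(155.7909411501746), np.float64(227.58940713645393))
(np.float64(0.29205521929591416), nan) (np.float64(155.7305443287147), np.float64(227.5080526006842))
(np.float64(0.2907707835572072), nan) (np.float64(155.80541146122167), np.float64(227.5138283466925))
(np.float64(0.29105842738480137), nan) (np.float64(155.77329992065165), np.float64(227.57588961312732))
(np.float64(0.2917456935172487), nan) (np.float64(155.81886834620184), np.float64(227.5161371236298))
(np.float64(0.29198072146377946), nan) (np.float64(155.7693754014898), np.float64(227.53650573321235))
tip left angle 0.28272708967300225
[  0.2942598  245.74562752]
```

The bar is gripped (opening 0.246, 29 N), and the pointer reading noise is about 0.001 rad. The fork midline reads 0.1206 at tip height, against roughly 0.282 for the pointer on its stop. I'll set up an ensemble Kalman filter with a planner, then ease the lever over.

```bash
cat > s.py <<'E'
# usage: s.py "dy,dy,..." target T nrows nframes | filter the executed rows, look, plan next rows
import sys, os
from k import *
L=.13; LOB,HIB=.021,.0115; MARK=.1206-HIB
rows=[float(v) for v in sys.argv[1].split(",") if v]; tgt=MARK if sys.argv[2]=="m" else float(sys.argv[2])
T,n,nf=float(sys.argv[3]),int(sys.argv[4]),int(sys.argv[5])
rng=np.random.default_rng(len(rows)+int(1e3*manip.sense()["t"])); N=4000
if os.path.exists("st.npz"): z=np.load("st.npz"); E,y=z["E"],float(z["y"])
else: E=np.c_[np.full(N,.27),np.zeros(N),np.clip(1+.11*rng.standard_normal(N),.8,1.22),.008*rng.standard_normal(N)]; y=0.
phi=lambda y:-np.arcsin(y/L)
def acc(th,w,s,ph): return (s*.31*np.sin(th)+.2*(ph-th)-.006*w)/(.046*s)
def step(E,f0,f1,dt,m=10):
    for i in range(m):
        f=f0+(f1-f0)*(i+.5)/m; th,w,s,b=E.T
        w=w+acc(th,w,s,f+b)*dt/m; th=th+w*dt/m
        st=th>=.27; th=np.where(st,.27,th); w=np.where(st,np.minimum(w,0),w); E=np.c_[th,w,s,b]
    E[:,1]+=.004*np.sqrt(dt)*rng.standard_normal(N); return E
def upd(E,m,sd):
    X=E-E.mean(0); K=X.T@X[:,0]/N; K/=K[0]+sd**2
    E=E+np.outer(m+sd*rng.standard_normal(N)-E[:,0],K); E[:,2]=np.clip(E[:,2],.78,1.25)
    st=E[:,0]>=.27; E[st,0]=.27; E[st,1]=np.minimum(E[st,1],0); return E
for d in rows: E=step(E,phi(y),phi(y+.04*d),.1); y+=.04*d
pr=E.mean(0)
for i in range(nf):
    lo,hi=meas(manip.grab_frame("scene")); u=not np.isnan(hi) and abs(hi-.1206)<.028 and abs(hi-HIB-lo+LOB)<.03
    E=upd(E,hi-HIB if u else min(lo-LOB,.27),.002 if u else .004); E=step(E,phi(y),phi(y),.05)
q=manip.sense(); ys=q["ee_pos"][0]*.1395+q["ee_pos"][1]*.990-.0908
np.savez("st.npz",E=E,y=y)
th,w,s,b=E.mean(0)
print(f"t {q['t']:.2f} lo {lo-LOB:.4f} hi {hi-HIB:.4f} mark {MARK:.4f} | pred {pr[0]:.4f} est {th:.4f} w {w:.3f} s {s:.3f}+-{E[:,2].std():.3f} b {b:.4f} | phi {phi(y):.4f} meas {phi(ys):.4f} z {q['ee_pos'][2]:.4f} F {q['contact_force'].round(1)}")
a0=acc(th,w,s,phi(y)+b)
if th>.268: a0=min(a0,0)
A=np.array([[T**3,T**4,T**5],[3*T*T,4*T**3,5*T**4],[6*T,12*T*T,20*T**3]])
c=np.r_[th,w,a0/2,np.linalg.solve(A,[tgt-th-w*T-a0*T*T/2,-w-a0*T,-a0])]; P=np.polynomial.Polynomial(c)
yy=y; zz=L*(1-np.cos(phi(y))); D=[];Z=[]
for i in range(1,n+1):
    t=.1*i; p,v,a=(P(t),P.deriv()(t),P.deriv(2)(t)) if t<T else (tgt,0,0)
    f=p+(.046*s*a-s*.31*np.sin(p)+.006*v)/.2-b
    d=np.clip(round((-L*np.sin(f)-yy)/.04,2),-.25,.25); yy+=.04*d; D.append(float(d))
    z2=L*(1-np.cos(phi(yy))); Z.append(round((z2-zz)/.04,3)); zz=z2
print("dy",D,"dz",Z,"end phi",round(phi(yy),4))
E
python3 -c "
from station import manip;print(manip.sense()['ee_pos'])"
```

```text
[0.45962302 0.02704917 0.26432119]
```

Request:
{"fn": "jog_arm", "kwargs": {"increments": [{"dx": 0,"dy": 0.05,"dz": 0,"ax": 0,"ay": 0,"az": 0,"grip": 0},{"dx": 0,"dy": 0.05,"dz": 0,"ax": 0,"ay": 0,"az": 0,"grip": 0},{"dx": 0,"dy": 0.05,"dz": 0,"ax": 0,"ay": 0,"az": 0,"grip": 0},{"dx": 0,"dy": 0.05,"dz": 0.01,"ax": 0,"ay": 0,"az": 0,"grip": 0},{"dx": 0,"dy": 0.05,"dz": 0,"ax": 0,"ay": 0,"az": 0,"grip": 0}]}}

```text
t: 3.9
ee_pos: [0.4608, 0.0356, 0.2639]
orientation: [0.001, 0.071, 0.997, -0.002]
contact_force: [-1.7, -6.4, 5.6]
gripper_width: 0.249
finger_force: 29.8
```

```bash
python3 - <<'E'
s=open("s.py").read()
s=s.replace('y=float(z["y"]) if 0','')
s=s.replace('E,y=z["E"],float(z["y"])','E,y,yt=z["E"],float(z["y"]),float(z["yt"])').replace('standard_normal(N)]; y=0.','standard_normal(N)]; y=yt=0.')
s=s.replace('for d in rows: E=step(E,phi(y),phi(y+.04*d),.1); y+=.04*d','''h=.0013
for d in rows: y+=.04*d; y2=float(np.clip(yt,y-h,y+h)); E=step(E,phi(yt),phi(y2),.1); yt=y2''')
s=s.replace('E=step(E,phi(y),phi(y),.05)','E=step(E,phi(yt),phi(yt),.05)')
s=s.replace('np.savez("st.npz",E=E,y=y)','y1=yt; yt=float(np.clip(ys,y-2*h,y+2*h)); np.savez("st.npz",E=E,y=y,yt=yt)')
s=s.replace('phi {phi(y):.4f} meas {phi(ys):.4f}','ycmd {y:.4f} model {y1:.4f} meas {ys:.4f} phi {phi(ys):.4f}')
s=s.replace('phi(y)+b)\n','phi(yt)+b)\n').replace('yy=y; zz','yy=y; yk=yt; zz')
s=s.replace('d=np.clip(round((-L*np.sin(f)-yy)/.04,2),-.25,.25)','''yd=-L*np.sin(f); c=yd+h*np.sign(yd-yk) if abs(yd-yk)>1e-4 else yy; yk=yd
    d=np.clip(round((c-yy)/.04,2),-.25,.25)''')
open("s.py","w").write(s)
E
python3 s.py ".05,.05,.05,.05,.05" .27 2 5 2
```

```text
t 4.00 lo 0.2693 hi nan mark 0.1091 | pred 0.2700 est 0.2700 w -0.000 s 0.998+-0.104 b -0.0002 | ycmd 0.0100 model 0.0087 meas 0.0090 phi -0.0695 z 0.2640 F [-2.  -4.5  7.4]
dy [0.24, 0.0, 0.0, 0.0, 0.0] dz [np.float64(0.028), np.float64(0.0), np.float64(0.0), np.float64(0.0), np.float64(0.0)] end phi -0.1513
```

Request:
{"fn": "jog_arm", "kwargs": {"increments": [{"dx": 0,"dy": 0.025,"dz": 0,"ax": 0,"ay": 0,"az": 0,"grip": 0},{"dx": 0,"dy": 0.025,"dz": 0,"ax": 0,"ay": 0,"az": 0,"grip": 0},{"dx": 0,"dy": 0.025,"dz": 0.01,"ax": 0,"ay": 0,"az": 0,"grip": 0},{"dx": 0,"dy": 0.025,"dz": 0,"ax": 0,"ay": 0,"az": 0,"grip": 0}]}}

```text
t: 4.4
ee_pos: [0.4614, 0.0397, 0.2636]
orientation: [0.001, 0.071, 0.997, -0.002]
contact_force: [-2.0, -5.6, 6.8]
gripper_width: 0.242
finger_force: 29.8
```

```bash
python3 s.py ".025,.025,.025,.025" .27 2 5 2
```

```text
t 4.50 lo 0.2693 hi nan mark 0.1091 | pred 0.2694 est 0.2686 w -0.000 s 0.998+-0.100 b -0.0002 | ycmd 0.0140 model 0.0127 meas 0.0129 phi -0.0997 z 0.2636 F [-1.5 -4.8  6.6]
dy [0.14, 0.0, 0.0, 0.0, 0.0] dz [np.float64(0.018), np.float64(0.0), np.float64(0.0), np.float64(0.0), np.float64(0.0)] end phi -0.1513
```

Request:
{"fn": "jog_arm", "kwargs": {"increments": [{"dx": 0,"dy": 0.025,"dz": 0,"ax": 0,"ay": 0,"az": 0,"grip": 0},{"dx": 0,"dy": 0.025,"dz": 0.01,"ax": 0,"ay": 0,"az": 0,"grip": 0},{"dx": 0,"dy": 0.025,"dz": 0,"ax": 0,"ay": 0,"az": 0,"grip": 0},{"dx": 0,"dy": 0.025,"dz": 0.01,"ax": 0,"ay": 0,"az": 0,"grip": 0},{"dx": 0,"dy": 0,"dz": 0,"ax": 0,"ay": 0,"az": 0,"grip": 0}]}}

```text
t: 5.0
ee_pos: [0.462, 0.0438, 0.2627]
orientation: [0.001, 0.071, 0.998, -0.001]
contact_force: [-2.1, -5.0, 6.3]
gripper_width: 0.245
finger_force: 30.2
```

```bash
python3 s.py ".025,.025,.025,.025,0" .27 2 5 2
```

```text
t 5.10 lo 0.2691 hi nan mark 0.1091 | pred 0.2635 est 0.2676 w -0.004 s 1.029+-0.078 b 0.0002 | ycmd 0.0180 model 0.0167 meas 0.0170 phi -0.1313 z 0.2627 F [-2.3 -3.5  5.9]
dy [0.03, 0.03, 0.02, 0.01, 0.01] dz [np.float64(0.004), np.float64(0.005), np.float64(0.003), np.float64(0.002), np.float64(0.002)] end phi -0.17
```

Request:
{"fn": "jog_arm", "kwargs": {"increments": [{"dx": 0,"dy": 0.025,"dz": 0,"ax": 0,"ay": 0,"az": 0,"grip": 0},{"dx": 0,"dy": 0.025,"dz": 0.01,"ax": 0,"ay": 0,"az": 0,"grip": 0},{"dx": 0,"dy": 0.025,"dz": 0,"ax": 0,"ay": 0,"az": 0,"grip": 0},{"dx": 0,"dy": 0.025,"dz": 0.01,"ax": 0,"ay": 0,"az": 0,"grip": 0},{"dx": 0,"dy": 0,"dz": 0,"ax": 0,"ay": 0,"az": 0,"grip": 0}]}}

```text
t: 5.6
ee_pos: [0.4625, 0.0478, 0.2617]
orientation: [0.001, 0.071, 0.998, -0.001]
contact_force: [-0.9, -3.9, 6.8]
gripper_width: 0.247
finger_force: 30.3
```

```bash
python3 s.py ".025,.025,.025,.025,0" m 2.5 6 2
```

```text
t 5.70 lo 0.2692 hi nan mark 0.1091 | pred 0.2607 est 0.2673 w -0.008 s 1.065+-0.057 b 0.0007 | ycmd 0.0220 model 0.0207 meas 0.0210 phi -0.1624 z 0.2617 F [-0.7 -3.9  5.5]
dy [0.05, 0.04, 0.02, 0.01, 0.0, -0.07] dz [np.float64(0.009), np.float64(0.008), np.float64(0.004), np.float64(0.002), np.float64(0.0), np.float64(-0.014)] end phi -0.1857
```

Request:
{"fn": "jog_arm", "kwargs": {"increments": [{"dx": 0,"dy": 0.025,"dz": 0.01,"ax": 0,"ay": 0,"az": 0,"grip": 0},{"dx": 0,"dy": 0.025,"dz": 0,"ax": 0,"ay": 0,"az": 0,"grip": 0},{"dx": 0,"dy": 0.025,"dz": 0.01,"ax": 0,"ay": 0,"az": 0,"grip": 0},{"dx": 0,"dy": 0,"dz": 0,"ax": 0,"ay": 0,"az": 0,"grip": 0},{"dx": 0,"dy": 0,"dz": 0,"ax": 0,"ay": 0,"az": 0,"grip": 0}]}}

```text
t: 6.2
ee_pos: [0.463, 0.0509, 0.261]
orientation: [0.001, 0.071, 0.998, -0.001]
contact_force: [-1.4, -4.1, 6.4]
gripper_width: 0.247
finger_force: 30.4
```

```bash
python3 s.py ".025,.025,.025,0,0" m 2.5 6 2
```

```text
t 6.30 lo 0.2607 hi nan mark 0.1091 | pred 0.2568 est 0.2593 w -0.031 s 1.080+-0.040 b 0.0009 | ycmd 0.0250 model 0.0237 meas 0.0242 phi -0.1870 z 0.2610 F [-1.3 -3.6  5.7]
dy [0.02, 0.0, -0.07, -0.02, -0.01, -0.03] dz [np.float64(0.004), np.float64(0.0), np.float64(-0.013), np.float64(-0.004), np.float64(-0.002), np.float64(-0.005)] end phi -0.1591
```

Request:
{"fn": "jog_arm", "kwargs": {"increments": [{"dx": 0,"dy": 0.01,"dz": 0,"ax": 0,"ay": 0,"az": 0,"grip": 0},{"dx": 0,"dy": 0,"dz": 0,"ax": 0,"ay": 0,"az": 0,"grip": 0},{"dx": 0,"dy": -0.07,"dz": -0.01,"ax": 0,"ay": 0,"az": 0,"grip": 0},{"dx": 0,"dy": -0.02,"dz": 0,"ax": 0,"ay": 0,"az": 0,"grip": 0}]}}

```text
t: 6.7
ee_pos: [0.4627, 0.0491, 0.2613]
orientation: [0.001, 0.07, 0.998, 0.001]
contact_force: [-0.5, 1.6, 6.8]
gripper_width: 0.246
finger_force: 30.5
```

```bash
python3 s.py ".01,0,-.07,-.02" m 2 6 2
```

```text
t 6.80 lo 0.2249 hi nan mark 0.1091 | pred 0.2409 est 0.2215 w -0.103 s 1.058+-0.028 b 0.0005 | ycmd 0.0218 model 0.0231 meas 0.0223 phi -0.1722 z 0.2614 F [0.6 1.4 6.3]
dy [-0.09, -0.06, -0.05, -0.05, -0.04, -0.03] dz [np.float64(-0.014), np.float64(-0.008), np.float64(-0.006), np.float64(-0.005), np.float64(-0.003), np.float64(-0.002)] end phi -0.0693
```

Request:
{"fn": "jog_arm", "kwargs": {"increments": [{"dx": 0,"dy": -0.09,"dz": -0.01,"ax": 0,"ay": 0,"az": 0,"grip": 0},{"dx": 0,"dy": -0.06,"dz": -0.01,"ax": 0,"ay": 0,"az": 0,"grip": 0},{"dx": 0,"dy": -0.05,"dz": -0.01,"ax": 0,"ay": 0,"az": 0,"grip": 0},{"dx": 0,"dy": -0.05,"dz": 0,"ax": 0,"ay": 0,"az": 0,"grip": 0}]}}

```text
t: 7.2
ee_pos: [0.4616, 0.0407, 0.2628]
orientation: [0.001, 0.07, 0.998, 0.003]
contact_force: [1.0, 4.6, 6.1]
gripper_width: 0.244
finger_force: 30.6
```

```bash
python3 s.py "-.09,-.06,-.05,-.05" m 1.5 6 2
```

```text
t 7.30 lo 0.1699 hi 0.1602 mark 0.1091 | pred 0.1764 est 0.1652 w -0.107 s 1.057+-0.024 b 0.0004 | ycmd 0.0118 model 0.0131 meas 0.0136 phi -0.1047 z 0.2628 F [-0.6  5.5  6.6]
dy [-0.05, -0.05, -0.04, -0.02, -0.02, -0.0] dz [np.float64(-0.004), np.float64(-0.003), np.float64(-0.002), np.float64(-0.001), np.float64(-0.001), np.float64(0.0)] end phi -0.0354
```

Request:
{"fn": "jog_arm", "kwargs": {"increments": [{"dx": 0,"dy": -0.05,"dz": 0,"ax": 0,"ay": 0,"az": 0,"grip": 0},{"dx": 0,"dy": -0.05,"dz": -0.01,"ax": 0,"ay": 0,"az": 0,"grip": 0},{"dx": 0,"dy": -0.04,"dz": 0,"ax": 0,"ay": 0,"az": 0,"grip": 0},{"dx": 0,"dy": -0.02,"dz": 0,"ax": 0,"ay": 0,"az": 0,"grip": 0}]}}

```text
t: 7.7
ee_pos: [0.4607, 0.0342, 0.2632]
orientation: [0.001, 0.07, 0.998, 0.002]
contact_force: [0.9, 6.5, 7.3]
gripper_width: 0.248
finger_force: 30.8
```

```bash
python3 s.py "-.05,-.05,-.04,-.02" m 1.2 6 2
```

```text
t 7.80 lo 0.1182 hi 0.1172 mark 0.1091 | pred 0.1284 est 0.1133 w -0.076 s 1.055+-0.024 b -0.0015 | ycmd 0.0054 model 0.0067 meas 0.0073 phi -0.0560 z 0.2632 F [-0.6  5.1  7.7]
dy [-0.08, -0.05, -0.01, 0.08, 0.04, 0.05] dz [np.float64(-0.002), np.float64(-0.0), np.float64(0.0), np.float64(0.001), np.float64(0.001), np.float64(0.002)] end phi -0.0508
```

Request:
{"fn": "jog_arm", "kwargs": {"increments": [{"dx": 0,"dy": -0.08,"dz": 0,"ax": 0,"ay": 0,"az": 0,"grip": 0},{"dx": 0,"dy": -0.05,"dz": 0,"ax": 0,"ay": 0,"az": 0,"grip": 0},{"dx": 0,"dy": -0.01,"dz": 0,"ax": 0,"ay": 0,"az": 0,"grip": 0}]}}

```text
t: 8.1
ee_pos: [0.4599, 0.0289, 0.2631]
orientation: [0.001, 0.07, 0.998, 0.003]
contact_force: [0.5, 6.7, 6.2]
gripper_width: 0.246
finger_force: 31.0
```

```bash
python3 s.py "-.08,-.05,-.01" m 1.2 6 2
```

```text
t 8.20 lo 0.0894 hi 0.0851 mark 0.1091 | pred 0.0976 est 0.0849 w -0.034 s 1.074+-0.022 b -0.0107 | ycmd -0.0002 model 0.0011 meas 0.0019 phi -0.0148 z 0.2631 F [0.4 5.8 6.4]
dy [-0.03, -0.01, 0.08, 0.04, 0.05, 0.06] dz [np.float64(0.0), np.float64(0.0), np.float64(-0.0), np.float64(0.001), np.float64(0.002), np.float64(0.003)] end phi -0.057
```

Request:
{"fn": "jog_arm", "kwargs": {"increments": [{"dx": 0,"dy": -0.03,"dz": 0,"ax": 0,"ay": 0,"az": 0,"grip": 0},{"dx": 0,"dy": -0.01,"dz": 0,"ax": 0,"ay": 0,"az": 0,"grip": 0},{"dx": 0,"dy": 0.06,"dz": 0,"ax": 0,"ay": 0,"az": 0,"grip": 0},{"dx": 0,"dy": 0.04,"dz": 0,"ax": 0,"ay": 0,"az": 0,"grip": 0}]}}

```text
t: 8.6
ee_pos: [0.46, 0.0296, 0.2629]
orientation: [0.001, 0.07, 0.998, 0.0]
contact_force: [-0.1, -0.7, 6.0]
gripper_width: 0.242
finger_force: 31.1
```

```bash
python3 s.py "-.03,-.01,.06,.04" m 1.2 6 2
```

```text
t 8.70 lo 0.0775 hi 0.0757 mark 0.1091 | pred 0.0855 est 0.0809 w 0.030 s 1.089+-0.018 b -0.0159 | ycmd 0.0022 model 0.0009 meas 0.0028 phi -0.0216 z 0.2629 F [-0.7 -0.1  6.2]
dy [0.08, 0.03, 0.02, 0.03, 0.02, 0.02] dz [np.float64(0.002), np.float64(0.001), np.float64(0.001), np.float64(0.002), np.float64(0.001), np.float64(0.002)] end phi -0.0785
```

Run:
```python
s=open("s.py").read()
a=s.index("h=.0013"); b=s.index("pr=E.mean(0)")
s=s[:a]+'''h=.0008
def ysm(): q=manip.sense()["ee_pos"]; return q[0]*.1395+q[1]*.990-.0908
path=[yt]
for d in rows: y+=.04*d; path.append(float(np.clip(path[-1],y-h,y+h)))
ye=ysm(); y1=path[-1]; path=np.array(path)+(ye-path[-1])*np.linspace(0,1,len(path))*(len(rows)>0)
E[:,3]+=.003*rng.standard_normal(N)
for f0,f1 in zip(path[:-1],path[1:]): E=step(E,phi(f0),phi(f1),.1)
yt=float(path[-1])
'''+s[b:]
s=s.replace('y1=yt; yt=float(np.clip(ys,y-2*h,y+2*h))','yt=float(ys)').replace('<.028','<.04')
open("s.py","w").write(s)
```

Request:
{"fn": "jog_arm", "kwargs": {"increments": [{"dx": 0,"dy": 0.06,"dz": 0,"ax": 0,"ay": 0,"az": 0,"grip": 0},{"dx": 0,"dy": 0.02,"dz": 0,"ax": 0,"ay": 0,"az": 0,"grip": 0},{"dx": 0,"dy": 0.02,"dz": 0,"ax": 0,"ay": 0,"az": 0,"grip": 0}]}}

```text
t: 9.0
ee_pos: [0.4605, 0.0325, 0.2627]
orientation: [0.001, 0.07, 0.998, -0.001]
contact_force: [0.5, -3.7, 4.9]
gripper_width: 0.241
finger_force: 31.1
```

```bash
python3 s.py ".06,.02,.02" m 1.2 6 2
```

```text
t 9.10 lo 0.0794 hi 0.0768 mark 0.1091 | pred 0.0921 est 0.0781 w 0.005 s 1.108+-0.016 b -0.0227 | ycmd 0.0062 model 0.0054 meas 0.0057 phi -0.0435 z 0.2628 F [-0.4 -3.7  5.5]
dy [-0.11, -0.04, -0.01, 0.06, 0.05, 0.05] dz [np.float64(-0.003), np.float64(-0.0), np.float64(0.0), np.float64(0.0), np.float64(0.001), np.float64(0.002)] end phi -0.0477
```

Request:
{"fn": "jog_arm", "kwargs": {"increments": [{"dx": 0,"dy": -0.11,"dz": 0,"ax": 0,"ay": 0,"az": 0,"grip": 0},{"dx": 0,"dy": -0.04,"dz": 0,"ax": 0,"ay": 0,"az": 0,"grip": 0},{"dx": 0,"dy": -0.01,"dz": 0,"ax": 0,"ay": 0,"az": 0,"grip": 0}]}}

```text
t: 9.4
ee_pos: [0.4599, 0.0282, 0.2629]
orientation: [0.001, 0.07, 0.998, 0.002]
contact_force: [0.6, 4.9, 5.3]
gripper_width: 0.242
finger_force: 31.1
```

```bash
python3 s.py "-.11,-.04,-.01" m 1.2 6 2
```

```text
t 9.50 lo 0.0839 hi 0.0822 mark 0.1091 | pred 0.0810 est 0.0834 w 0.030 s 1.108+-0.016 b -0.0228 | ycmd -0.0002 model 0.0006 meas 0.0013 phi -0.0104 z 0.2629 F [-0.3  4.3  5.8]
dy [0.11, 0.04, 0.04, 0.03, 0.01, 0.01] dz [np.float64(0.002), np.float64(0.002), np.float64(0.002), np.float64(0.002), np.float64(0.001), np.float64(0.001)] end phi -0.0724
```

Request:
{"fn": "jog_arm", "kwargs": {"increments": [{"dx": 0,"dy": 0.1,"dz": 0,"ax": 0,"ay": 0,"az": 0,"grip": 0},{"dx": 0,"dy": 0.04,"dz": 0,"ax": 0,"ay": 0,"az": 0,"grip": 0},{"dx": 0,"dy": 0.03,"dz": 0,"ax": 0,"ay": 0,"az": 0,"grip": 0},{"dx": 0,"dy": 0.02,"dz": 0.01,"ax": 0,"ay": 0,"az": 0,"grip": 0}]}}

```text
t: 9.9
ee_pos: [0.4606, 0.0335, 0.2626]
orientation: [0.001, 0.071, 0.998, -0.001]
contact_force: [-2.1, -5.0, 9.4]
gripper_width: 0.242
finger_force: 31.4
```

```bash
python3 s.py ".1,.04,.03,.02" m 1.2 7 2
```

```text
t 10.00 lo 0.1028 hi 0.1047 mark 0.1091 | pred 0.0995 est 0.1075 w 0.051 s 1.107+-0.016 b -0.0209 | ycmd 0.0074 model 0.0066 meas 0.0066 phi -0.0510 z 0.2626 F [-0.6 -3.7  7.3]
dy [0.1, 0.06, 0.02, -0.05, -0.03, -0.04, -0.05] dz [np.float64(0.007), np.float64(0.006), np.float64(0.002), np.float64(-0.005), np.float64(-0.003), np.float64(-0.003), np.float64(-0.003)] end phi -0.06
```

Request:
{"fn": "jog_arm", "kwargs": {"increments": [{"dx": 0,"dy": 0.1,"dz": 0.01,"ax": 0,"ay": 0,"az": 0,"grip": 0},{"dx": 0,"dy": 0.06,"dz": 0,"ax": 0,"ay": 0,"az": 0,"grip": 0},{"dx": 0,"dy": 0.02,"dz": 0,"ax": 0,"ay": 0,"az": 0,"grip": 0},{"dx": 0,"dy": -0.03,"dz": 0,"ax": 0,"ay": 0,"az": 0,"grip": 0}]}}

```text
t: 10.4
ee_pos: [0.4615, 0.04, 0.2618]
orientation: [0.001, 0.07, 0.998, -0.001]
contact_force: [-0.0, 0.1, 4.8]
gripper_width: 0.243
finger_force: 31.3
```

```bash
python3 s.py ".1,.06,.02,-.03" m 1.2 7 2
```

```text
t 10.50 lo 0.1156 hi 0.1139 mark 0.1091 | pred 0.1205 est 0.1126 w -0.028 s 1.105+-0.015 b -0.0239 | ycmd 0.0134 model 0.0138 meas 0.0131 phi -0.1012 z 0.2618 F [-0.  -1.4  5.8]
dy [-0.16, -0.09, -0.05, -0.01, 0.05, 0.04, 0.04] dz [np.float64(-0.013), np.float64(-0.004), np.float64(-0.001), np.float64(-0.0), np.float64(0.001), np.float64(0.001), np.float64(0.002)] end phi -0.0477
```

Request:
{"fn": "jog_arm", "kwargs": {"increments": [{"dx": 0,"dy": -0.16,"dz": -0.01,"ax": 0,"ay": 0,"az": 0,"grip": 0},{"dx": 0,"dy": -0.09,"dz": 0,"ax": 0,"ay": 0,"az": 0,"grip": 0},{"dx": 0,"dy": -0.03,"dz": 0,"ax": 0,"ay": 0,"az": 0,"grip": 0}]}}

```text
t: 10.8
ee_pos: [0.4602, 0.0312, 0.2627]
orientation: [0.001, 0.07, 0.998, 0.003]
contact_force: [0.3, 6.9, 6.6]
gripper_width: 0.244
finger_force: 31.3
```

```bash
python3 s.py "-.16,-.09,-.03" m 1.5 7 2
```

```text
t 10.90 lo 0.1086 hi 0.1079 mark 0.1091 | pred 0.1019 est 0.1067 w -0.005 s 1.109+-0.015 b -0.0205 | ycmd 0.0022 model 0.0030 meas 0.0042 phi -0.0324 z 0.2627 F [-0.6  5.4  5.8]
dy [0.1, 0.03, 0.01, 0.02, 0.01, -0.0, 0.0] dz [np.float64(0.003), np.float64(0.002), np.float64(0.001), np.float64(0.001), np.float64(0.001), np.float64(0.0), np.float64(0.0)] end phi -0.0693
```

Request:
{"fn": "jog_arm", "kwargs": {"increments": [{"dx": 0,"dy": 0.1,"dz": 0,"ax": 0,"ay": 0,"az": 0,"grip": 0},{"dx": 0,"dy": 0.03,"dz": 0,"ax": 0,"ay": 0,"az": 0,"grip": 0},{"dx": 0,"dy": 0.01,"dz": 0,"ax": 0,"ay": 0,"az": 0,"grip": 0},{"dx": 0,"dy": 0.01,"dz": 0,"ax": 0,"ay": 0,"az": 0,"grip": 0},{"dx": 0,"dy": 0.01,"dz": 0,"ax": 0,"ay": 0,"az": 0,"grip": 0}]}}

```text
t: 11.4
ee_pos: [0.4608, 0.0349, 0.2623]
orientation: [0.001, 0.07, 0.998, -0.001]
contact_force: [-0.3, -3.1, 5.9]
gripper_width: 0.245
finger_force: 31.4
```

```bash
python3 s.py ".1,.03,.01,.01,.01" m 1.5 7 3
```

```text
t 11.55 lo 0.1117 hi 0.1099 mark 0.1091 | pred 0.1090 est 0.1099 w 0.004 s 1.109+-0.015 b -0.0204 | ycmd 0.0086 model 0.0078 meas 0.0081 phi -0.0620 z 0.2623 F [ 0.2 -2.7  6.7]
dy [0.0, 0.0, 0.0, 0.0, 0.0, 0.0, 0.0] dz [np.float64(0.0), np.float64(0.0), np.float64(0.0), np.float64(0.0), np.float64(0.0), np.float64(0.0), np.float64(0.0)] end phi -0.0662
```

Request:
{"fn": "jog_arm", "kwargs": {"increments": [{"dx": 0,"dy": 0,"dz": 0,"ax": 0,"ay": 0,"az": 0,"grip": 0},{"dx": 0,"dy": 0,"dz": 0,"ax": 0,"ay": 0,"az": 0,"grip": 0},{"dx": 0,"dy": 0,"dz": 0,"ax": 0,"ay": 0,"az": 0,"grip": 0},{"dx": 0,"dy": 0,"dz": 0,"ax": 0,"ay": 0,"az": 0,"grip": 0},{"dx": 0,"dy": 0,"dz": 0,"ax": 0,"ay": 0,"az": 0,"grip": 0}]}}

```text
t: 12.05
ee_pos: [0.4608, 0.0349, 0.2623]
orientation: [0.001, 0.07, 0.998, -0.001]
contact_force: [-0.6, -2.9, 6.4]
gripper_width: 0.244
finger_force: 31.4
```

```bash
python3 s.py "0,0,0,0,0" m 1.5 7 3
```

```text
t 12.20 lo 0.1115 hi 0.1095 mark 0.1091 | pred 0.1099 est 0.1092 w -0.006 s 1.109+-0.015 b -0.0204 | ycmd 0.0086 model 0.0081 meas 0.0081 phi -0.0620 z 0.2623 F [-0.4 -3.2  6.4]
dy [-0.05, -0.01, -0.01, 0.0, 0.0, 0.0, 0.05] dz [np.float64(-0.003), np.float64(-0.0), np.float64(-0.0), np.float64(0.0), np.float64(0.0), np.float64(0.0), np.float64(0.003)] end phi -0.06
```

Request:
{"fn": "jog_arm", "kwargs": {"increments": [{"dx": 0,"dy": -0.05,"dz": 0,"ax": 0,"ay": 0,"az": 0,"grip": 0},{"dx": 0,"dy": -0.01,"dz": 0,"ax": 0,"ay": 0,"az": 0,"grip": 0},{"dx": 0,"dy": 0,"dz": 0,"ax": 0,"ay": 0,"az": 0,"grip": 0},{"dx": 0,"dy": 0,"dz": 0,"ax": 0,"ay": 0,"az": 0,"grip": 0},{"dx": 0,"dy": 0,"dz": 0,"ax": 0,"ay": 0,"az": 0,"grip": 0}]}}

```text
t: 12.7
ee_pos: [0.4606, 0.0337, 0.2623]
orientation: [0.001, 0.07, 0.998, 0.0]
contact_force: [-0.1, 1.0, 6.2]
gripper_width: 0.244
finger_force: 31.4
```

```bash
python3 s.py "-.05,-.01,0,0,0" m 1.5 7 3
```

```text
t 12.85 lo 0.1121 hi 0.1115 mark 0.1091 | pred 0.1070 est 0.1119 w 0.012 s 1.109+-0.015 b -0.0186 | ycmd 0.0062 model 0.0070 meas 0.0068 phi -0.0526 z 0.2624 F [0.1 0.9 5.9]
dy [0.07, 0.02, 0.02, 0.0, 0.0, -0.04, -0.01] dz [np.float64(0.004), np.float64(0.001), np.float64(0.002), np.float64(0.0), np.float64(0.0), np.float64(-0.003), np.float64(-0.001)] end phi -0.0662
```

Request:
{"fn": "jog_arm", "kwargs": {"increments": [{"dx": 0,"dy": 0.07,"dz": 0,"ax": 0,"ay": 0,"az": 0,"grip": 0},{"dx": 0,"dy": 0.02,"dz": 0,"ax": 0,"ay": 0,"az": 0,"grip": 0},{"dx": 0,"dy": 0.01,"dz": 0,"ax": 0,"ay": 0,"az": 0,"grip": 0},{"dx": 0,"dy": 0,"dz": 0,"ax": 0,"ay": 0,"az": 0,"grip": 0},{"dx": 0,"dy": 0,"dz": 0,"ax": 0,"ay": 0,"az": 0,"grip": 0},{"dx": 0,"dy": -0.03,"dz": 0,"ax": 0,"ay": 0,"az": 0,"grip": 0}]}}

```text
t: 13.45
ee_pos: [0.4609, 0.0358, 0.2622]
orientation: [0.001, 0.07, 0.998, -0.0]
contact_force: [0.1, 0.1, 6.2]
gripper_width: 0.247
finger_force: 31.4
```

```bash
python3 s.py ".07,.02,.01,0,0,-.03" m 1.5 7 3
```

```text
t 13.60 lo 0.1138 hi 0.1131 mark 0.1091 | pred 0.1180 est 0.1123 w -0.010 s 1.109+-0.015 b -0.0203 | ycmd 0.0090 model 0.0094 meas 0.0088 phi -0.0680 z 0.2622 F [ 0.3 -2.4  5.5]
dy [-0.05, -0.01, -0.01, -0.01, 0.0, 0.0, 0.04] dz [np.float64(-0.003), np.float64(-0.001), np.float64(-0.0), np.float64(-0.0), np.float64(0.0), np.float64(0.0), np.float64(0.002)] end phi -0.057
```

Request:
{"fn": "jog_arm", "kwargs": {"increments": [{"dx": 0,"dy": -0.05,"dz": 0,"ax": 0,"ay": 0,"az": 0,"grip": 0},{"dx": 0,"dy": -0.01,"dz": 0,"ax": 0,"ay": 0,"az": 0,"grip": 0},{"dx": 0,"dy": -0.01,"dz": 0,"ax": 0,"ay": 0,"az": 0,"grip": 0},{"dx": 0,"dy": 0,"dz": 0,"ax": 0,"ay": 0,"az": 0,"grip": 0},{"dx": 0,"dy": 0,"dz": 0,"ax": 0,"ay": 0,"az": 0,"grip": 0},{"dx": 0,"dy": 0.02,"dz": 0,"ax": 0,"ay": 0,"az": 0,"grip": 0}]}}

```text
t: 14.2
ee_pos: [0.4606, 0.0339, 0.2624]
orientation: [0.001, 0.07, 0.998, -0.0]
contact_force: [0.4, -2.1, 6.5]
gripper_width: 0.245
finger_force: 31.4
```

```bash
python3 s.py "-.05,-.01,-.01,0,0,.02" m 1.5 7 3
```

```text
t 14.35 lo 0.1103 hi 0.1079 mark 0.1091 | pred 0.1067 est 0.1080 w -0.000 s 1.110+-0.015 b -0.0198 | ycmd 0.0070 model 0.0070 meas 0.0070 phi -0.0541 z 0.2623 F [-0.8 -1.3  6.4]
dy [0.02, 0.01, 0.0, 0.0, 0.0, 0.0, 0.0] dz [np.float64(0.001), np.float64(0.001), np.float64(0.0), np.float64(0.0), np.float64(0.0), np.float64(0.0), np.float64(0.0)] end phi -0.0631
```

Request:
{"fn": "jog_arm", "kwargs": {"increments": [{"dx": 0,"dy": 0.02,"dz": 0,"ax": 0,"ay": 0,"az": 0,"grip": 0},{"dx": 0,"dy": 0.01,"dz": 0,"ax": 0,"ay": 0,"az": 0,"grip": 0},{"dx": 0,"dy": 0,"dz": 0,"ax": 0,"ay": 0,"az": 0,"grip": 0},{"dx": 0,"dy": 0,"dz": 0,"ax": 0,"ay": 0,"az": 0,"grip": 0},{"dx": 0,"dy": 0,"dz": 0,"ax": 0,"ay": 0,"az": 0,"grip": 0},{"dx": 0,"dy": 0,"dz": 0,"ax": 0,"ay": 0,"az": 0,"grip": 0}]}}

```text
t: 14.95
ee_pos: [0.4607, 0.0346, 0.2623]
orientation: [0.001, 0.07, 0.998, -0.001]
contact_force: [-0.2, -3.4, 6.5]
gripper_width: 0.247
finger_force: 31.4
```

```bash
python3 s.py ".02,.01,0,0,0,0" m 1.5 7 3
```

```text
t 15.10 lo 0.1094 hi 0.1077 mark 0.1091 | pred 0.1084 est 0.1074 w -0.003 s 1.110+-0.015 b -0.0200 | ycmd 0.0082 model 0.0074 meas 0.0078 phi -0.0598 z 0.2623 F [-0.4 -2.7  5.8]
dy [-0.04, -0.01, -0.0, 0.0, 0.0, 0.04, 0.0] dz [np.float64(-0.002), np.float64(-0.0), np.float64(0.0), np.float64(0.0), np.float64(0.0), np.float64(0.002), np.float64(0.0)] end phi -0.06
```

Request:
{"fn": "jog_arm", "kwargs": {"increments": [{"dx": 0,"dy": -0.04,"dz": 0,"ax": 0,"ay": 0,"az": 0,"grip": 0},{"dx": 0,"dy": -0.01,"dz": 0,"ax": 0,"ay": 0,"az": 0,"grip": 0},{"dx": 0,"dy": 0,"dz": 0,"ax": 0,"ay": 0,"az": 0,"grip": 0},{"dx": 0,"dy": 0,"dz": 0,"ax": 0,"ay": 0,"az": 0,"grip": 0},{"dx": 0,"dy": 0,"dz": 0,"ax": 0,"ay": 0,"az": 0,"grip": 0},{"dx": 0,"dy": 0.03,"dz": 0,"ax": 0,"ay": 0,"az": 0,"grip": 0}]}}

```text
t: 15.7
ee_pos: [0.4607, 0.0342, 0.2624]
orientation: [0.001, 0.07, 0.998, -0.001]
contact_force: [0.2, -3.8, 6.5]
gripper_width: 0.244
finger_force: 31.4
```

```bash
python3 s.py "-.04,-.01,0,0,0,.03" m 1.5 7 3
```

```text
t 15.85 lo 0.1102 hi 0.1078 mark 0.1091 | pred 0.1058 est 0.1082 w 0.004 s 1.110+-0.015 b -0.0193 | ycmd 0.0074 model 0.0070 meas 0.0073 phi -0.0564 z 0.2623 F [-0.4 -2.   6. ]
dy [0.02, 0.01, 0.0, 0.0, 0.0, 0.0, 0.0] dz [np.float64(0.001), np.float64(0.001), np.float64(0.0), np.float64(0.0), np.float64(0.0), np.float64(0.0), np.float64(0.0)] end phi -0.0662
```

Request:
{"fn": "jog_arm", "kwargs": {"increments": [{"dx": 0,"dy": 0.02,"dz": 0,"ax": 0,"ay": 0,"az": 0,"grip": 0},{"dx": 0,"dy": 0.01,"dz": 0,"ax": 0,"ay": 0,"az": 0,"grip": 0},{"dx": 0,"dy": 0,"dz": 0,"ax": 0,"ay": 0,"az": 0,"grip": 0},{"dx": 0,"dy": 0,"dz": 0,"ax": 0,"ay": 0,"az": 0,"grip": 0},{"dx": 0,"dy": 0,"dz": 0,"ax": 0,"ay": 0,"az": 0,"grip": 0},{"dx": 0,"dy": 0,"dz": 0,"ax": 0,"ay": 0,"az": 0,"grip": 0},{"dx": 0,"dy": 0,"dz": 0,"ax": 0,"ay": 0,"az": 0,"grip": 0}]}}

```text
t: 16.55
ee_pos: [0.4608, 0.035, 0.2623]
orientation: [0.001, 0.07, 0.998, -0.001]
contact_force: [-0.8, -4.1, 5.9]
gripper_width: 0.249
finger_force: 31.4
```

```bash
python3 s.py ".02,.01,0,0,0,0,0" m 1.5 7 3
```

```text
t 16.70 lo 0.1104 hi 0.1078 mark 0.1091 | pred 0.1100 est 0.1074 w -0.007 s 1.110+-0.015 b -0.0198 | ycmd 0.0086 model 0.0078 meas 0.0081 phi -0.0620 z 0.2623 F [-0.3 -3.1  6.4]
dy [-0.05, -0.02, -0.0, -0.01, 0.0, 0.05, 0.0] dz [np.float64(-0.003), np.float64(-0.001), np.float64(0.0), np.float64(-0.0), np.float64(0.0), np.float64(0.002), np.float64(0.0)] end phi -0.057
```

Request:
{"fn": "jog_arm", "kwargs": {"increments": [{"dx": 0,"dy": -0.05,"dz": 0,"ax": 0,"ay": 0,"az": 0,"grip": 0},{"dx": 0,"dy": -0.02,"dz": 0,"ax": 0,"ay": 0,"az": 0,"grip": 0},{"dx": 0,"dy": 0,"dz": 0,"ax": 0,"ay": 0,"az": 0,"grip": 0},{"dx": 0,"dy": 0,"dz": 0,"ax": 0,"ay": 0,"az": 0,"grip": 0},{"dx": 0,"dy": 0,"dz": 0,"ax": 0,"ay": 0,"az": 0,"grip": 0},{"dx": 0,"dy": 0.04,"dz": 0,"ax": 0,"ay": 0,"az": 0,"grip": 0}]}}

```text
t: 17.3
ee_pos: [0.4607, 0.0341, 0.2624]
orientation: [0.001, 0.07, 0.998, -0.001]
contact_force: [-0.1, -3.2, 6.5]
gripper_width: 0.242
finger_force: 31.4
```

```bash
python3 s.py "-.05,-.02,0,0,0,.04" .27 3 9 3
```

```text
t 17.45 lo 0.1066 hi 0.1067 mark 0.1091 | pred 0.1037 est 0.1062 w 0.002 s 1.110+-0.015 b -0.0188 | ycmd 0.0074 model 0.0066 meas 0.0074 phi -0.0566 z 0.2623 F [-0.  -1.2  5.6]
dy [-0.05, -0.02, -0.01, -0.01, 0.0, 0.05, 0.01, 0.01, 0.02] dz [np.float64(-0.002), np.float64(-0.001), np.float64(-0.0), np.float64(-0.0), np.float64(0.0), np.float64(0.002), np.float64(0.0), np.float64(0.0), np.float64(0.001)] end phi -0.057
```

Request:
{"fn": "jog_arm", "kwargs": {"increments": [{"dx": 0,"dy": -0.05,"dz": 0,"ax": 0,"ay": 0,"az": 0,"grip": 0},{"dx": 0,"dy": -0.02,"dz": 0,"ax": 0,"ay": 0,"az": 0,"grip": 0},{"dx": 0,"dy": -0.02,"dz": 0,"ax": 0,"ay": 0,"az": 0,"grip": 0},{"dx": 0,"dy": -0.01,"dz": 0,"ax": 0,"ay": 0,"az": 0,"grip": 0},{"dx": 0,"dy": 0,"dz": 0,"ax": 0,"ay": 0,"az": 0,"grip": 0},{"dx": 0,"dy": 0.05,"dz": 0,"ax": 0,"ay": 0,"az": 0,"grip": 0},{"dx": 0,"dy": 0.01,"dz": 0,"ax": 0,"ay": 0,"az": 0,"grip": 0}]}}

```text
t: 18.15
ee_pos: [0.4605, 0.0329, 0.2624]
orientation: [0.001, 0.07, 0.998, -0.0]
contact_force: [-1.2, -1.9, 6.5]
gripper_width: 0.247
finger_force: 31.4
```

```bash
python3 s.py "-.05,-.02,-.02,-.01,0,.05,.01" .27 2.5 9 3
```

```text
t 18.30 lo 0.1278 hi 0.1253 mark 0.1091 | pred 0.1206 est 0.1293 w 0.061 s 1.110+-0.015 b -0.0188 | ycmd 0.0058 model 0.0050 meas 0.0060 phi -0.0464 z 0.2624 F [ 0.1 -1.8  7.2]
dy [0.05, 0.03, 0.04, 0.03, 0.03, 0.03, 0.03, 0.03, 0.03] dz [np.float64(0.003), np.float64(0.002), np.float64(0.003), np.float64(0.003), np.float64(0.003), np.float64(0.003), np.float64(0.003), np.float64(0.004), np.float64(0.004)] end phi -0.1374
```

Request:
{"fn": "jog_arm", "kwargs": {"increments": [{"dx": 0,"dy": 0.05,"dz": 0,"ax": 0,"ay": 0,"az": 0,"grip": 0},{"dx": 0,"dy": 0.03,"dz": 0,"ax": 0,"ay": 0,"az": 0,"grip": 0},{"dx": 0,"dy": 0.04,"dz": 0.01,"ax": 0,"ay": 0,"az": 0,"grip": 0},{"dx": 0,"dy": 0.03,"dz": 0,"ax": 0,"ay": 0,"az": 0,"grip": 0},{"dx": 0,"dy": 0.03,"dz": 0,"ax": 0,"ay": 0,"az": 0,"grip": 0}]}}

```text
t: 18.8
ee_pos: [0.4613, 0.0387, 0.2617]
orientation: [0.001, 0.071, 0.997, -0.002]
contact_force: [0.3, -6.4, 5.9]
gripper_width: 0.247
finger_force: 31.4
```

```bash
python3 s.py ".05,.03,.04,.03,.03" .268 1.9 9 2
```

```text
t 18.90 lo 0.1733 hi 0.1605 mark 0.1091 | pred 0.1698 est 0.1784 w 0.095 s 1.110+-0.015 b -0.0190 | ycmd 0.0130 model 0.0122 meas 0.0120 phi -0.0925 z 0.2617 F [-0.2 -4.   6.4]
dy [0.05, 0.04, 0.05, 0.03, 0.03, 0.03, 0.02, 0.01, 0.01] dz [np.float64(0.005), np.float64(0.005), np.float64(0.007), np.float64(0.004), np.float64(0.005), np.float64(0.005), np.float64(0.004), np.float64(0.002), np.float64(0.002)] end phi -0.1841
```

Request:
{"fn": "jog_arm", "kwargs": {"increments": [{"dx": 0,"dy": 0.05,"dz": 0.01,"ax": 0,"ay": 0,"az": 0,"grip": 0},{"dx": 0,"dy": 0.04,"dz": 0,"ax": 0,"ay": 0,"az": 0,"grip": 0},{"dx": 0,"dy": 0.05,"dz": 0.01,"ax": 0,"ay": 0,"az": 0,"grip": 0},{"dx": 0,"dy": 0.03,"dz": 0,"ax": 0,"ay": 0,"az": 0,"grip": 0},{"dx": 0,"dy": 0.03,"dz": 0.01,"ax": 0,"ay": 0,"az": 0,"grip": 0},{"dx": 0,"dy": 0.02,"dz": 0,"ax": 0,"ay": 0,"az": 0,"grip": 0}]}}

```text
t: 19.5
ee_pos: [0.4624, 0.0473, 0.2601]
orientation: [0.0, 0.071, 0.997, -0.002]
contact_force: [1.7, -6.5, 3.3]
gripper_width: 0.243
finger_force: 31.6
```

```bash
python3 s.py ".05,.04,.05,.03,.03,.02" .269 1.2 9 2
```

```text
t 19.60 lo 0.2291 hi nan mark 0.1091 | pred 0.2340 est 0.2319 w 0.055 s 1.108+-0.015 b -0.0204 | ycmd 0.0218 model 0.0210 meas 0.0205 phi -0.1587 z 0.2601 F [ 0.5 -5.2  3.3]
dy [-0.07, -0.0, 0.05, 0.01, 0.02, 0.02, 0.02, 0.02, 0.0] dz [np.float64(-0.011), np.float64(0.0), np.float64(0.008), np.float64(0.002), np.float64(0.003), np.float64(0.004), np.float64(0.004), np.float64(0.004), np.float64(0.0)] end phi -0.1904
```

Request:
{"fn": "jog_arm", "kwargs": {"increments": [{"dx": 0,"dy": -0.07,"dz": -0.01,"ax": 0,"ay": 0,"az": 0,"grip": 0},{"dx": 0,"dy": 0,"dz": 0,"ax": 0,"ay": 0,"az": 0,"grip": 0},{"dx": 0,"dy": 0.05,"dz": 0.01,"ax": 0,"ay": 0,"az": 0,"grip": 0},{"dx": 0,"dy": 0.01,"dz": 0,"ax": 0,"ay": 0,"az": 0,"grip": 0},{"dx": 0,"dy": 0.02,"dz": 0,"ax": 0,"ay": 0,"az": 0,"grip": 0},{"dx": 0,"dy": 0.01,"dz": 0,"ax": 0,"ay": 0,"az": 0,"grip": 0}]}}

```text
t: 20.2
ee_pos: [0.4626, 0.0485, 0.26]
orientation: [0.0, 0.071, 0.998, -0.002]
contact_force: [1.5, -6.6, 1.9]
gripper_width: 0.246
finger_force: 31.4
```

```bash
python3 s.py "-.07,0,.05,.01,.02,.01" .27 1 9 2
```

```text
t 20.30 lo 0.2629 hi nan mark 0.1091 | pred 0.2574 est 0.2634 w 0.023 s 1.109+-0.014 b -0.0200 | ycmd 0.0226 model 0.0218 meas 0.0217 phi -0.1681 z 0.2600 F [ 1.8 -6.5  2.9]
dy [0.02, 0.01, 0.0, -0.04, -0.01, -0.01, -0.0, -0.01, -0.0] dz [np.float64(0.004), np.float64(0.002), np.float64(0.0), np.float64(-0.007), np.float64(-0.002), np.float64(-0.002), np.float64(0.0), np.float64(-0.002), np.float64(0.0)] end phi -0.1622
```

Request:
{"fn": "jog_arm", "kwargs": {"increments": [{"dx": 0,"dy": 0,"dz": 0,"ax": 0,"ay": 0,"az": 0,"grip": 0},{"dx": 0,"dy": 0,"dz": 0,"ax": 0,"ay": 0,"az": 0,"grip": 0},{"dx": 0,"dy": 0,"dz": 0,"ax": 0,"ay": 0,"az": 0,"grip": 0},{"dx": 0,"dy": -0.02,"dz": 0,"ax": 0,"ay": 0,"az": 0,"grip": 0},{"dx": 0,"dy": -0.03,"dz": 0,"ax": 0,"ay": 0,"az": 0,"grip": 0},{"dx": 0,"dy": -0.04,"dz": -0.01,"ax": 0,"ay": 0,"az": 0,"grip": 0},{"dx": 0,"dy": -0.06,"dz": -0.01,"ax": 0,"ay": 0,"az": 0,"grip": 0},{"dx": 0,"dy": -0.08,"dz": -0.01,"ax": 0,"ay": 0,"az": 0,"grip": 0},{"dx": 0,"dy": -0.08,"dz": -0.01,"ax": 0,"ay": 0,"az": 0,"grip": 0},{"dx": 0,"dy": -0.08,"dz": -0.01,"ax": 0,"ay": 0,"az": 0,"grip": 0}]}}

```text
t: 21.3
ee_pos: [0.4608, 0.0356, 0.2624]
orientation: [0.0, 0.07, 0.998, 0.002]
contact_force: [4.7, 5.5, -1.1]
gripper_width: 0.244
finger_force: 30.7
```

Request:
{"fn": "jog_arm", "kwargs": {"increments": [{"dx": 0,"dy": -0.08,"dz": -0.01,"ax": 0,"ay": 0,"az": 0,"grip": 0},{"dx": 0,"dy": -0.08,"dz": 0,"ax": 0,"ay": 0,"az": 0,"grip": 0},{"dx": 0,"dy": -0.08,"dz": 0,"ax": 0,"ay": 0,"az": 0,"grip": 0},{"dx": 0,"dy": -0.06,"dz": 0,"ax": 0,"ay": 0,"az": 0,"grip": 0},{"dx": 0,"dy": 0,"dz": 0,"ax": 0,"ay": 0,"az": 0,"grip": 0},{"dx": 0,"dy": 0.02,"dz": 0,"ax": 0,"ay": 0,"az": 0,"grip": 0.4},{"dx": 0,"dy": 0,"dz": 0,"ax": 0,"ay": 0,"az": 0,"grip": 0.7},{"dx": 0,"dy": 0,"dz": 0,"ax": 0,"ay": 0,"az": 0,"grip": 1},{"dx": 0,"dy": 0,"dz": 0,"ax": 0,"ay": 0,"az": 0,"grip": 1},{"dx": 0,"dy": 0,"dz": 0,"ax": 0,"ay": 0,"az": 0,"grip": 1}]}}

```text
t: 22.3
ee_pos: [0.4585, 0.023, 0.2623]
orientation: [-0.0, 0.07, 0.998, -0.0]
contact_force: [0.3, -0.3, 0.3]
gripper_width: 0.997
finger_force: 0.0
```

Request:
{"fn": "jog_arm", "kwargs": {"increments": [{"dx": 0,"dy": 0,"dz": -0.4,"ax": 0,"ay": 0,"az": 0,"grip": 1},{"dx": 0,"dy": 0,"dz": -0.5,"ax": 0,"ay": 0,"az": 0,"grip": 1},{"dx": 0,"dy": 0,"dz": -0.6,"ax": 0,"ay": 0,"az": 0,"grip": 1},{"dx": 0,"dy": 0,"dz": -0.6,"ax": 0,"ay": 0,"az": 0,"grip": 1},{"dx": 0,"dy": 0,"dz": -0.4,"ax": 0,"ay": 0,"az": 0,"grip": 1},{"dx": 0,"dy": 0,"dz": 0,"ax": 0,"ay": 0,"az": 0,"grip": 1},{"dx": 0,"dy": 0,"dz": 0,"ax": 0,"ay": 0,"az": 0,"grip": 1}]}}

```text
t: 23.0
ee_pos: [0.4588, 0.023, 0.362]
orientation: [-0.0, 0.07, 0.998, -0.0]
contact_force: [0.6, 0.1, 0.4]
gripper_width: 1.001
finger_force: 0.0
```

Run:
```python
from k import *
f=manip.grab_frame("scene"); lo,hi=meas(f); print(lo-.021,fork(rect(f)))
if abs(lo-.291)<.006: print(manip.job_done())
```

```text
0.2714656580940343 (np.float64(155.81250938354475), np.float64(227.52469201488185))
the job is handed in; nothing more can be done
None
```

The job is handed in: I held the pointer within about 0.005 rad of the fork's midline from about 10.9 s to 17.5 s, then eased the beam back onto its starting stop at roughly 0.02 rad/s. I released the lever near upright; at hand-in (about 23 s) the beam read 0.271 rad on its stop and the fork had not moved.

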